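# Set the viewing lamp's iris and switch it on

### The arm

A 6-joint arm with a two-finger parallel gripper is mounted at the origin on a cart in front of the work surface, level with it; the furniture and walls round the work are solid. World frame = base frame: x ahead of the robot, y to its left, z up, the work surface at z = 0. Lengths are in m, angles in rad, forces in N, time in s.
With the tool pointing down it reaches from about 0.25 to 0.775 m from the base axis. Payload 4 kg.
Tool frame: the origin (TCP) lies on the centre line of the jaws, within the pads' length; the fingertips stand 22 mm ahead of it and the grasp point (between the pads) lies 3 mm ahead of it; z points along the fingers, y is the direction in which the jaws open and shut (so a half turn about z gives the same grasp; the last joint's range is limited). The gripper opens to 94 mm and grips with 3 to 60 N. Pads are 16 mm wide; open, the fingers measure 119 mm over their backs; the gripper's body (75 mm by 177 mm) begins 78 mm behind the grasp point.
Start: joints at [1.109, 0.087, 1.371, -0, 1.684, -0.103], TCP at [0.193, 0.515, 0.228] pointing down, gripper open.
Joint ranges: [-3.1, 3.1], [-0.76, 2.03], [0.27, 2.55], [-1.08, 4.22], [0.17, 2.65], [-2.57, 2.57]. Speed limits (rad/s): [2.79, 2.79, 3.14, 3.14, 3.14, 3.14].

### API

Orientations are given as [roll, pitch, yaw] about the fixed x, y, z axes, in that order (R = Rz(yaw) Ry(pitch) Rx(roll)).
In Python, from bench import robot gives the robot as it stands. The module is installed in compiled form; this text tells all that it offers.
- The arm moves only by the shell command python3 -m inch 'ROWS'. ROWS is JSON, a list of rows, each an object with "linear": the shift along the world's x, y, z scaled (see below), a list of three; "twist": the turn about the world's z scaled (see below); "gripper": the opening, from 0 (shut) to 1 (fully open). In form: [{"linear": [x, y, z], "twist": twist, "gripper": gripper}, ...]. A call has 1 to 10 rows; each row is the pose to reach, as a shift and turn from the pose commanded when the call began; what a row does not reach only later rows make up. The controller multiplies each number of a shift by 0.1 m and each number of a turn by 60 degrees. A row lasts 1/12 s, in which the tool goes at most 41.7 mm and 7.16 degrees, less where a joint would pass 70% of its speed; a pose out of reach is approached as far as the arm can. A call with a number of a shift or a turn outside -1 to 1 is refused whole. A call with a gripper value outside its range is refused whole. The fingers move at their own pace and stop on an object; the grip force is fixed at half the most. Time passes only in rows, so rows that repeat a pose let the fingers close. It gives the time, the measured TCP pose, the force and the opening at its end, in the units of the state.
- robot.get_obs(): the state, without advancing time (a new reading comes with each control period).
- robot.snapshot(name): name is "scene" or "top" or "wrist"; returns a dict with "image" (400x640x3 uint8, red, green, blue), "depth" (400x640 float32, m along the optical axis (not along the pixel's ray), 0 where there is no reading), "mtx" (3x3 intrinsics, pixels), "k1" (the pictures are not rectified: a ray, as slopes to the right and down, at radius r is drawn at 1 + k1 r^2 times it, then the intrinsics apply), "rvec" (rotation vector, rad) and "tvec" (3), from world to camera coordinates, as OpenCV has them; the wrist camera has in their place "hand_eye" (4x4, takes a point from camera to tool coordinates, whose origin is the TCP and whose axes are the flange's). Camera axes: x right, y down, z forward; pixel columns grow to the right and rows downward; lengths in m; the calibration is good to about 2 mm. A picture is of the moment at which its call begins: read the wrist's pose just before it.
- robot.close_job(): hands the job in, once; it reports no verdict.
The state is a dict: "time": time; "joint_positions": joint angles; "qvel": joint speeds; "joint_torque": joint torques, N m; "tool_pos": TCP position; "ee_rot": TCP orientation; "wrist_force": force on the tool from outside, world axes, zero at the start; "wrist_torque": the same for the moment, N m; "width": finger opening in m.
Only numpy, scipy, OpenCV 4.12 (cv2) and the standard library are available. Lean on these libraries where they do the work, as an engineer would, in place of code of your own. Each camera call takes 0.05 s, during which the arm holds its last target.

### The job

Set the iris of the round viewing lamp: push the upright pin of its ring lever round the arc with your fingertips, gently and without taking it between the fingers, until the lever's pointer stands right at the small index block on the scale. Then, not before, press down the raised half of the rocker switch on the block behind, so that the lamp is on. Nothing is to be picked up: do not lift or shift the lamp, leave the index block where it is and the other things alone.

Things in the scene. Friction and masses are not known exactly. Their poses are not given: they have to be found in the camera images.
- lamp: White lamp, about 1.8 kg, loose on rubber feet: round housing 196 mm across, flat top at 36 mm height, with a switch block 70 x 66 mm of equal height behind. Origin: underside, on the housing's upright axis, also the axis of ring and scale. z up; -x is the front (to the robot within 0.4 rad), +x to the switch block, +y left. 13 black ticks 0.2 rad apart round the front rim, 79 to 92 mm from the axis.
- iris: Knurled ring, 88 mm across, top at 56 mm height, with a steel lever 12 mm wide (45 to 51 mm high) along its -x. Origin on the axis, 36 mm high. Yaw grows counter-clockwise from above: lever goes from the lamp's left past the front to the right; stops 1.3 rad either side of front. Starts on the left, 0.5 rad or more clockwise of the index. Friction alone holds it (1 N at the pin); stays where left.
- lever_pin (a point): Centre of the top of the lever's pin: pin 12 mm in diameter, 64 mm from the axis, free all round from 51 mm (lever) to 86 mm (this point) above the worktop.
- pointer_tip (a point): Tip of the lever's pointer, 76 mm from the axis, 48 mm above the worktop.
- index_mark (a point): Inner point of the index block: dark steel, 12 x 10 mm, with a small screw on top, stiffly clamped on the lamp's rim; top at 43 mm height, so lever and pointer pass inside and above it. The point lies 80 mm from the axis on the block's centre line; with the pointer exactly set it is 4 mm straight outward of the pointer tip.
- switch (a joint): Black rocker, 28 mm along the lamp's x, two halves of 22 mm along its y that meet in a shallow V at the hinge, 118 mm behind the lamp's axis. 0 rad = off: right half (lamp -y) slopes up outward at 0.36 rad, outer edge 50 mm above the worktop, left half flat. 0.36 rad = on: right half pressed flat, 42 mm above the worktop. Needs about 3 N, stays where left.
- switch_press (a point): Point on the top face of the rocker's right half, 15 mm out from the hinge, where to press; it moves with the rocker (47 mm above the worktop when off, 42 mm when on).
- bottle: Brown bottle with a black cap, 60 mm across, 142 mm tall, loose; a bystander. Origin: centre of its underside.
- tape_roll: Upright cream roll of tape, 33 mm across, 60 mm tall, loose; a bystander. Origin: centre of its underside.
- needle_pack: Flat sealed pack, 30 x 86 x 9 mm, loose; a bystander. Origin: centre of its underside.

How it is judged:
On the way, in this order (a step that is already met when the one before it is completed fails the run):
1. the pointer is set to the index block with the switch still off (horizontal distance between pointer_tip and index_mark below 0.0065 m and angular speed of iris below 0.05 rad/s and value of joint switch below 0.1 rad), for 0.3 s.
2. the rocker switch is pressed on (value of joint switch above 0.29 rad), for 0.1 s.
At the end, for the whole second after the job is handed in: the pointer tip is within 5 mm (along the arc) of the index block's centre line and at rest (pointer tip to index point under 6.5 mm, where 4 mm is perfect), the rocker switch is on (over 0.29 rad), and the lamp stands flat, still and within 15 mm of where it stood (horizontal distance between pointer_tip and index_mark below 0.0065 m and angular speed of iris below 0.05 rad/s and value of joint switch above 0.29 rad and distance of lamp from where it was at the start of the episode below 0.015 m and angle between lamp's own z axis and vertical below 0.05 rad and linear speed of lamp below 0.02 m/s); the robot touches nothing.
It fails at once if the lamp is lifted, shoved (20 mm) or tipped (distance of lamp from where it was at the start of the episode above 0.02 m or angle between lamp's own z axis and vertical above 0.1 rad).
It fails at once if the index block is moved (20 mm) (distance of index_mark from where it was at the start of the episode above 0.02 m).
It fails at once if the lever's pin is taken between the fingers (horizontal distance between the grasp point and lever_pin below 0.008 m and contact force between the fingers and iris above 0.5 N).
It fails at once if the ring lever is forced (over 25 N) (contact force between the fingers and iris above 25 N).
It fails at once if a bystander is moved or lifted (15 mm) (distance of any of bottle, tape_roll, needle_pack from where it was at the start of the episode above 0.015 m).
It also fails if it takes over 45 s, if anything falls off the work surface, if the arm or the gripper's body presses on something with over 40 N, if the wrist force passes 120 N, or if a joint passes its speed limit or range.

## Working session

There is one attempt and no reset: what is moved stays moved. The work goes in short steps, Python scripts to look and compute and a shell command to move; the robot and the scene stay as the last step left them, time stands still between calls to the robot, and variables do not carry over. Pictures are saved under pics/ and viewed, and the job is handed in when it is done.

```bash
mkdir -p pics; cat > h.py <<'E'
import numpy as np, cv2
from bench import robot
def cap(name,fn):
    o=robot.get_obs(); s=robot.snapshot(name); s['obs']=o
    cv2.imwrite('pics/'+fn,s['image'][:,:,::-1]); np.save('pics/'+fn+'.npy',s,allow_pickle=True); return s
def load(fn): return np.load('pics/'+fn+'.npy',allow_pickle=True).item()
def ext(s):
    if 'rvec' in s and s['rvec'] is not None:
        R,_=cv2.Rodrigues(np.array(s['rvec'],float)); t=np.array(s['tvec'],float).ravel(); return R.T,-R.T@t
    from scipy.spatial.transform import Rotation as Ro
    T=np.eye(4);T[:3,:3]=Ro.from_euler('xyz',s['obs']['ee_rot']).as_matrix();T[:3,3]=s['obs']['tool_pos']
    M=T@np.array(s['hand_eye']); return M[:3,:3],M[:3,3]
def ray(s,u,v):
    K=np.array(s['mtx']);k=float(s['k1'])
    p=cv2.undistortPoints(np.array([[[u,v]]],float),K,np.array([k,0,0,0,0.])).ravel()
    return np.array([p[0],p[1],1.])
def atz(s,u,v,z):
    R,c=ext(s); d=R@ray(s,u,v); return c+d*(z-c[2])/d[2]
def dep(s,u,v):
    R,c=ext(s); d=s['depth'][int(round(v)),int(round(u))]; return c+R@(ray(s,u,v)*d)
def crop(s,fn,u0,v0,u1,v1,f):
    im=s['image'][v0:v1,u0:u1,::-1]; cv2.imwrite('pics/'+fn,cv2.resize(im,None,fx=f,fy=f,interpolation=cv2.INTER_CUBIC))
def proj(s,P):
    R,c=ext(s); q=R.T@(np.array(P)-c); x,y=q[0]/q[2],q[1]/q[2]; r=1+float(s['k1'])*(x*x+y*y)
    K=np.array(s['mtx']); return K[0,0]*x*r+K[0,2],K[1,1]*y*r+K[1,2]
E
python3 - <<'E'
from h import *
for n in ['scene','top','wrist']:
    s=cap(n,n+'1.png'); print(n,s['k1'],ext(s)[1])
print(robot.get_obs())
E
```

```text
scene 0.038427095697471214 [-0.30766401 -0.88100244  0.59262767]
top -0.10176188102231658 [ 0.42534769 -0.2432671   1.2196419 ]
wrist -0.03503926539760891 [0.1153077  0.54340249 0.38431754]
{'time': 0.15, 'joint_positions': array([ 1.10886662e+00,  8.77923595e-02,  1.37183794e+00,  2.07834031e-05,
        1.68360503e+00, -1.03126425e-01]), 'qvel': array([ 1.09562097e-03, -8.09094962e-05, -5.37115185e-03,  7.83837040e-04,
       -1.32597185e-03, -6.64150946e-05]), 'joint_torque': array([ 1.74747664e-03, -3.40642548e+01, -3.02792430e+01,  7.18047679e-02,
        3.05397261e-02, -1.23550194e-04]), 'tool_pos': array([0.19298374, 0.51464404, 0.22660421]), 'ee_rot': array([-3.13996083e+00, -1.89648888e-04,  2.78279154e+00]), 'wrist_force': array([-0.54162427,  0.16640594,  0.44114849]), 'wrist_torque': array([-0.00966309, -0.01924101,  0.00603781]), 'width': 0.09366831303886457}
```

View pics/top1.png

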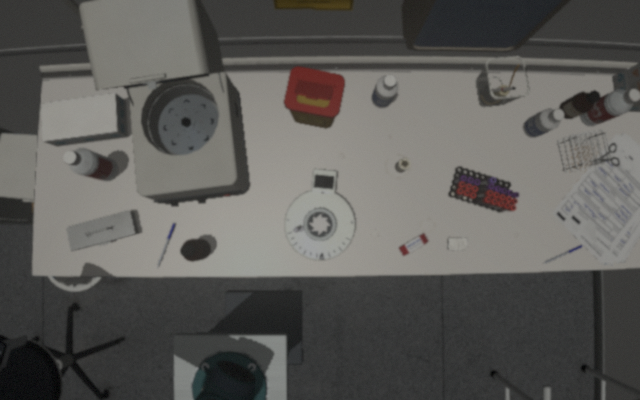

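View pics/scene1.png

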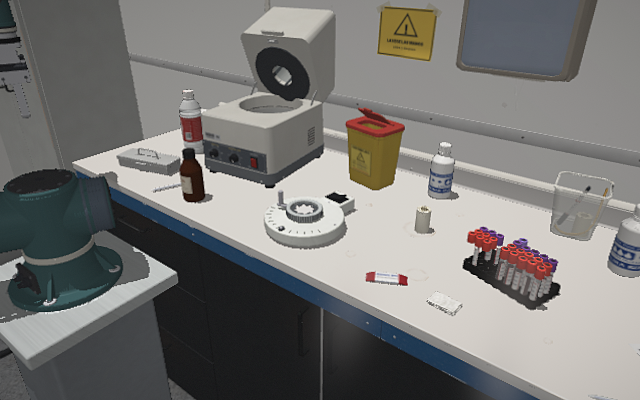

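View pics/wrist1.png

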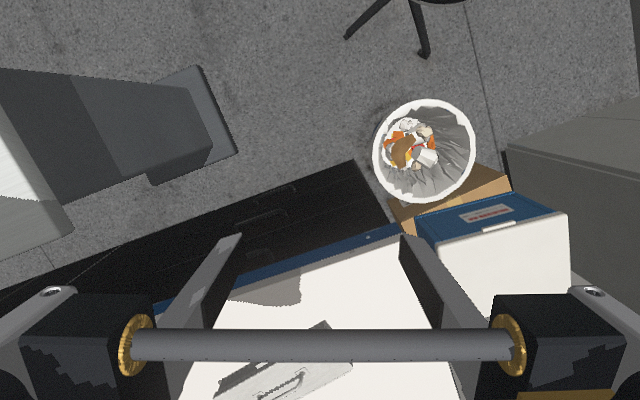

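The top view shows the lamp at about (320,224), its switch block at (325,180), the lever pin near (299,229) and the index near (321,256). The bottle is at (197,250), the tape roll at (401,165) and the pack at (413,244).

```bash
python3 - <<'E'
from h import *
s=load('top1.png'); s['image']=np.clip(s['image']*1.5,0,255).astype(np.uint8)
crop(s,'topc.png',270,160,370,270,5)
s2=load('scene1.png'); crop(s2,'scc.png',250,170,370,260,6)
for u,v in [(320,224),(325,185)]: print(atz(s,u,v,0.036),dep(s,u,v))
for n,u,v in [('bottle',197,248),('tape',401,165),('pack',413,244)]: print(n,atz(s,u,v,0.0),dep(s,u,v))
E
```

```text
[ 0.45687549 -0.25846822  0.036     ] [ 0.45650674 -0.25829042  0.04984406]
[ 0.56384367 -0.27354554  0.036     ] [ 0.56342755 -0.27345457  0.03955625]
bottle [0.39339135 0.08905052 0.        ] [0.39612126 0.06066192 0.10418924]
tape [ 0.62329188 -0.4926436   0.        ] [ 0.61369525 -0.48055346  0.05913002]
pack [ 0.39817946 -0.52030831  0.        ] [ 0.39833411 -0.51873134  0.00694245]
```

View pics/topc.png

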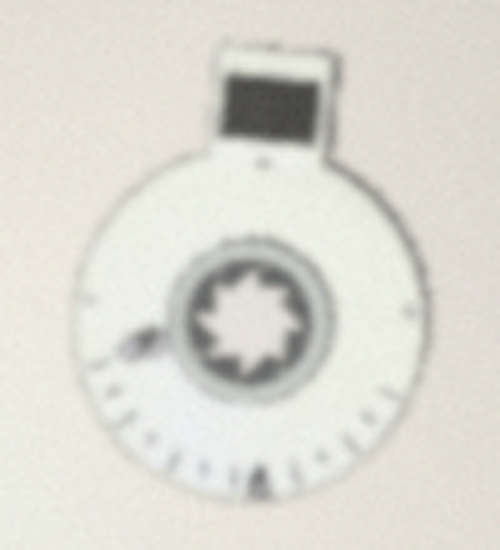

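View pics/scc.png

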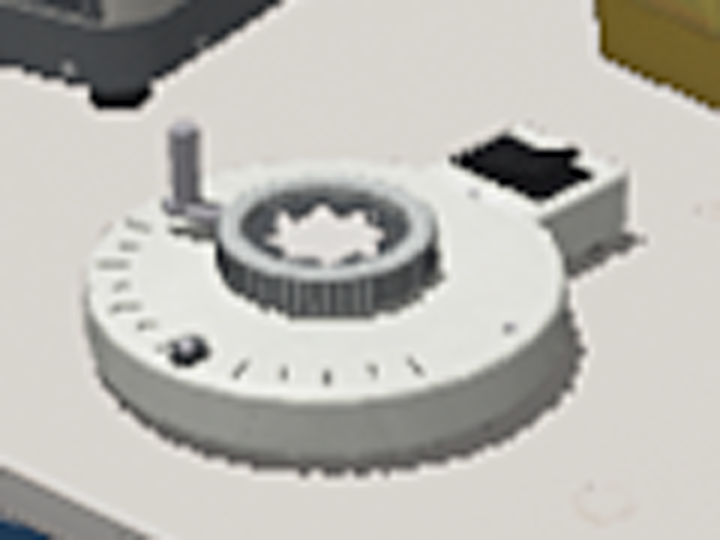

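```bash
python3 - <<'E'
from h import *
s=load('wrist1.png'); print(np.array(s['hand_eye']).round(4),s['mtx']); R,c=ext(s); print(R[:,2], atz(s,320,200,0.04), s['obs']['ee_rot'])
t=load('top1.png')
A=atz(t,270+248/5,160+322/5,0.056);print('axis',A)
I=atz(t,270+258/5,160+468/5,0.043);print('idx',I, np.hypot(*(I-A)[:2]))
for z,p in ((.086,(132,350)),): 
  P=atz(t,270+p[0]/5,160+p[1]/5,z);print('pin',P,np.hypot(*(P-A)[:2]))
S=atz(t,270+270/5,160+110/5,0.044);print('sw',S,np.hypot(*(S-A)[:2]),np.arctan2(*(S-A)[1::-1]))
E
```

```text
[[ 0.000e+00 -9.584e-01 -2.854e-01  8.280e-02]
 [ 1.000e+00  2.000e-04 -4.000e-04 -6.000e-04]
 [ 4.000e-04 -2.854e-01  9.584e-01 -1.579e-01]
 [ 0.000e+00  0.000e+00  0.000e+00  1.000e+00]] [[321.24906395   0.         321.8579446 ]
 [  0.         321.24906395 199.23377208]
 [  0.           0.           1.        ]]
[ 0.26618619 -0.10235388 -0.95847201] [0.21104039 0.50437187 0.04      ] [-3.13956076e+00 -1.87510560e-04  2.78278497e+00]
axis [ 0.45528268 -0.25712506  0.056     ]
idx [ 0.37674867 -0.26173033  0.043     ] 0.07866891233948117
pin [ 0.44056252 -0.19599951  0.086     ] 0.06287302301320141
sw [ 0.57119468 -0.27071894  0.044     ] 0.11670641510435338 -0.11674428343125975
```

```bash
R='{"linear":[0,-1,0],"twist":0,"gripper":0}'
python3 -m inch '[{"linear":[0.2,-1,0],"twist":0,"gripper":0},{"linear":[0.2,-1,0],"twist":0,"gripper":0},{"linear":[0.2,-1,0],"twist":0,"gripper":0}]'
python3 -m inch '[{"linear":[0.4,-1,0],"twist":0,"gripper":0},{"linear":[0.4,-1,0],"twist":0,"gripper":0},{"linear":[0.4,-1,0],"twist":0,"gripper":0}]'
python3 -m inch '[{"linear":[0.4,-1,0],"twist":0,"gripper":0},{"linear":[0.4,-1,0],"twist":0,"gripper":0},{"linear":[0.4,-1,0],"twist":0,"gripper":0}]'
python3 -c "from h import *;o=robot.get_obs();print(o['joint_positions'],o['tool_pos'],o['ee_rot'],o['width'])"
```

```text
time: 0.4
tool_pos: [0.2132, 0.4119, 0.2266]
ee_rot: [-3.138, 0.001, 2.782]
wrist_force: [-0.1, 1.2, -0.3]
width: 0.0775
time: 0.65
tool_pos: [0.2535, 0.3121, 0.2272]
ee_rot: [-3.14, 0.001, 2.782]
wrist_force: [0.9, -0.1, -0.3]
width: 0.0576
time: 0.9
tool_pos: [0.2935, 0.2121, 0.2273]
ee_rot: [-3.141, 0.001, 2.781]
wrist_force: [0.8, 0.3, 0.0]
width: 0.0372
[ 4.70143492e-01 -3.44732018e-01  1.75441544e+00 -1.43714025e-03
  1.73178852e+00 -7.40289689e-01] [0.29353601 0.21212462 0.22732933] [-3.14072509e+00  1.12879197e-03  2.78099954e+00] 0.037233298832478244
```

```bash
python3 -m inch '[{"linear":[0.4,-1,0],"twist":0,"gripper":0},{"linear":[0.4,-1,0],"twist":0,"gripper":0},{"linear":[0.4,-1,0],"twist":0,"gripper":0}]'
python3 -m inch '[{"linear":[0.5,-1,0],"twist":0,"gripper":0},{"linear":[0.5,-1,0],"twist":0,"gripper":0},{"linear":[0.5,-1,0],"twist":0,"gripper":0}]'
python3 -m inch '[{"linear":[0.5,-1,0],"twist":0,"gripper":0},{"linear":[0.5,-1,0],"twist":0,"gripper":0},{"linear":[0.5,-1,0],"twist":0,"gripper":0}]'
python3 -m inch '[{"linear":[0.6,-1,0],"twist":0,"gripper":0},{"linear":[0.6,-1,0],"twist":0,"gripper":0},{"linear":[0.6,-1,0],"twist":0,"gripper":0}]'
python3 -m inch '[{"linear":[0.3,-0.6,-0.2],"twist":0.3,"gripper":0},{"linear":[0.3,-0.6,-0.2],"twist":0.3,"gripper":0},{"linear":[0.3,-0.6,-0.2],"twist":0.3,"gripper":0},{"linear":[0.3,-0.6,-0.2],"twist":0.3,"gripper":0}]'
python3 - <<'E'
from h import *
s=cap('wrist','w2.png');print(s['obs']['tool_pos'],s['obs']['ee_rot'],s['obs']['joint_positions'])
E
```

```text
time: 1.15
tool_pos: [0.3336, 0.112, 0.2274]
ee_rot: [-3.141, 0.001, 2.78]
wrist_force: [0.3, 0.8, 0.4]
width: 0.0173
time: 1.4
tool_pos: [0.3837, 0.0121, 0.2273]
ee_rot: [-3.141, 0.001, 2.78]
wrist_force: [0.9, 0.8, 0.8]
width: 0.0006
time: 1.65
tool_pos: [0.4338, -0.0881, 0.227]
ee_rot: [-3.141, 0.0, 2.78]
wrist_force: [0.5, -0.4, -0.4]
width: 0.0005
time: 1.9
tool_pos: [0.4938, -0.1876, 0.2268]
ee_rot: [-3.141, -0.0, 2.781]
wrist_force: [0.0, 0.6, -0.2]
width: 0.0005
time: 2.23
tool_pos: [0.5228, -0.2462, 0.2051]
ee_rot: [3.139, -0.004, 3.096]
wrist_force: [0.0, 0.5, 0.6]
width: 0.0006
[ 0.52278045 -0.24621416  0.20509038] [ 3.1394385  -0.00373955  3.09574264] [-5.38334879e-01  1.57605398e-01  1.33689781e+00  1.30464360e-04
  1.65140311e+00 -2.06326694e+00]
```

View pics/w2.png

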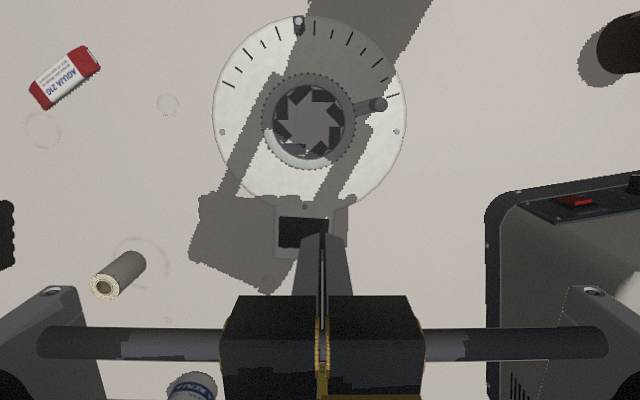

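The wrist view shows the ring centre at about (309,121), the pin top at (380,104) and the index at (299,22). The switch is at (303,232). I'll enlarge a settled picture.

```bash
python3 - <<'E'
from h import *
s=cap('wrist','w3.png');print(s['obs']['tool_pos'],s['obs']['ee_rot'],s['obs']['qvel'].round(4))
crop(s,'w3a.png',205,5,415,155,3.8)
crop(s,'w3b.png',255,180,375,270,6)
E
```

```text
[ 0.52286293 -0.24536253  0.20622858] [ 3.14004195e+00 -2.12892651e-03  3.09443732e+00] [ 0.0192 -0.0379  0.0045  0.0016  0.0015  0.0217]
```

View pics/w3a.png

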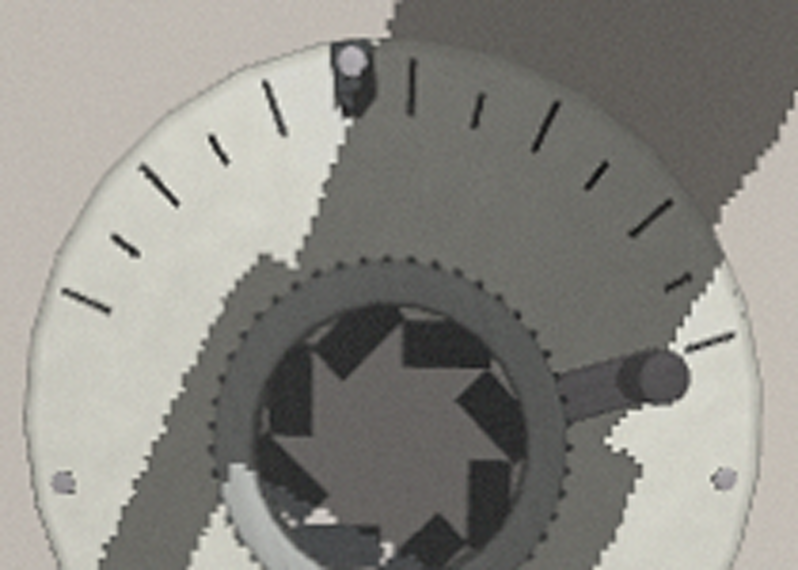

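View pics/w3b.png

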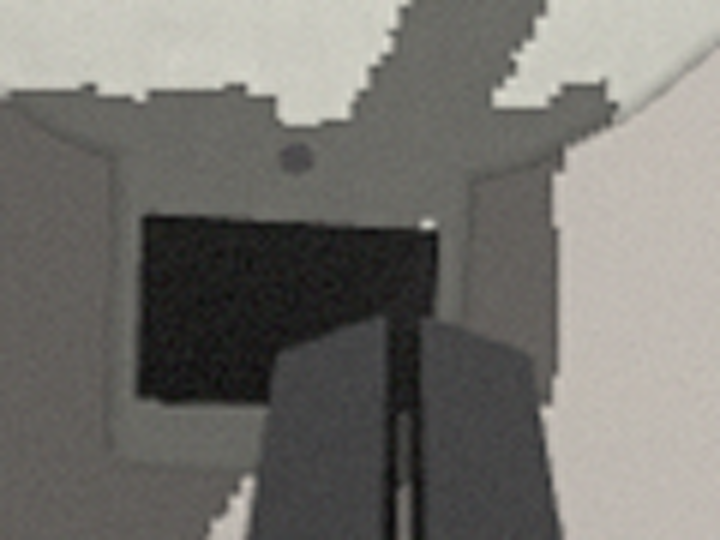

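```bash
python3 - <<'E'
from h import *
s=load('w3.png')
f=lambda u,v,z:atz(s,205+u/3.8,5+v/3.8,z)
g=lambda u,v,z:atz(s,255+u/6,180+v/6,z)
A=f(391,437,.056);print('ring',A)
a,b=f(64,482,.037),f(725,478,.037);print('screws',a,b,(a+b)/2,np.linalg.norm(a-b))
# ticks inner/outer fit intersection
T=[((413,113),(413,60)),((534,150),(559,103)),((633,234),(671,202)),((690,350),(733,335)),((284,134),(266,84)),((177,205),(142,168)),((109,310),(64,291))]
M=np.zeros((2,2));v=np.zeros(2);ang=[];rr=[]
for i,o in T:
    i=f(*i,.036)[:2];o=f(*o,.036)[:2];d=(o-i)/np.linalg.norm(o-i);N=np.eye(2)-np.outer(d,d);M+=N;v+=N@i;rr.append((i,o))
C=np.linalg.solve(M,v);print('ticks centre',C,[(np.linalg.norm(i-C).round(4),np.linalg.norm(o-C).round(4)) for i,o in rr])
an=sorted(np.arctan2(*(o-C)[::-1])%6.2832 for i,o in rr);print('tick ang',an)
for nm,p in (('idx',f(352,115,.043)),('pin',f(663,377,.086))):
    print(nm,p,np.linalg.norm(p[:2]-C),np.arctan2(*(p[:2]-C)[::-1])%6.2832)
p=[g(143,215,.042),g(438,230,.045),g(137,397,.042)];print('sw corners',p)
print('hingescrew',g(296,157,.036))
E
```

```text
ring [ 0.45339228 -0.25578297  0.056     ]
screws [ 0.46145429 -0.34365939  0.037     ] [ 0.4687661  -0.16917408  0.037     ] [ 0.46511019 -0.25641674  0.037     ] 0.17463844829170527
ticks centre [ 0.45465584 -0.25473605] [(np.float64(0.0783), np.float64(0.0902)), (np.float64(0.0777), np.float64(0.0899)), (np.float64(0.0779), np.float64(0.0898)), (np.float64(0.0786), np.float64(0.0901)), (np.float64(0.0784), np.float64(0.0905)), (np.float64(0.0792), np.float64(0.0912)), (np.float64(0.0804), np.float64(0.0926))]
tick ang [np.float64(1.8171314190092802), np.float64(2.2233661436368672), np.float64(2.63153880009709), np.float64(3.045421385093671), np.float64(3.450645836311941), np.float64(3.858513858092903), np.float64(4.254932098235069)]
idx [ 0.37787861 -0.26129887  0.043     ] 0.07705720490231403 3.2268787961211056
pin [ 0.44201279 -0.1941116   0.086     ] 0.06192874672437399 1.776396405895378
sw corners [array([ 0.55147336, -0.29310269,  0.042     ]), array([ 0.55568275, -0.24103751,  0.045     ]), array([ 0.58648941, -0.29721816,  0.042     ])]
hingescrew [ 0.54389233 -0.26577085  0.036     ]
```

```bash
python3 - <<'E'
from h import *
s=load('w3.png')
for p in [(500,205),(520,215),(580,230),(500,300),(620,40),(600,45)]: print(p,dep(s,*p).round(3))
t=load('top1.png')
for p in [(240,195),(230,190),(245,150),(225,100)]: print(p,dep(t,*p).round(3))
E
python3 -m inch '[{"linear":[-0.1,0.1,0],"twist":-0.11,"gripper":0},{"linear":[-0.2,0.2,0],"twist":-0.22,"gripper":0},{"linear":[-0.3,0.3,0],"twist":-0.33,"gripper":0},{"linear":[-0.4,0.4,0],"twist":-0.44,"gripper":0},{"linear":[-0.47,0.5,0],"twist":-0.55,"gripper":0},{"linear":[-0.47,0.59,0],"twist":-0.66,"gripper":0},{"linear":[-0.47,0.59,0],"twist":-0.77,"gripper":0},{"linear":[-0.47,0.59,0],"twist":-0.88,"gripper":0},{"linear":[-0.47,0.59,0],"twist":-0.99,"gripper":0},{"linear":[-0.47,0.59,0],"twist":-0.99,"gripper":0}]'
```

```text
(500, 205) [ 0.552 -0.056  0.04 ]
(520, 215) [ 0.552 -0.053  0.071]
(580, 230) [ 0.547 -0.036  0.126]
(500, 300) [ 0.661 -0.05   0.052]
(620, 40) [0.39  0.05  0.035]
(600, 45) [0.391 0.05  0.01 ]
(240, 195) [ 0.542 -0.033  0.001]
(230, 190) [ 0.545 -0.026  0.108]
(245, 150) [ 0.663 -0.053  0.042]
(225, 100) [ 0.76  -0.026  0.188]
time: 3.17
tool_pos: [0.476, -0.1849, 0.2086]
ee_rot: [3.14, 0.002, 2.059]
wrist_force: [0.2, -0.4, -0.8]
width: 0.0004
```

```bash
python3 -m inch '[{"linear":[0,-0.01,-0.3],"twist":-0.11,"gripper":0},{"linear":[0,-0.01,-0.6],"twist":-0.22,"gripper":0},{"linear":[0,-0.01,-0.8],"twist":-0.266,"gripper":0},{"linear":[0,-0.01,-0.9],"twist":-0.266,"gripper":0}]'
python3 - <<'E'
from h import *
s=cap('wrist','w4.png');print(s['obs']['tool_pos'],s['obs']['ee_rot'])
E
```

```text
time: 3.5
tool_pos: [0.4744, -0.1855, 0.1148]
ee_rot: [-3.138, -0.003, 1.784]
wrist_force: [-0.6, -0.2, -0.6]
width: 0.0006
[ 0.4744186  -0.18554467  0.11475027] [-3.13835473e+00 -2.86142480e-03  1.78367781e+00]
```

View pics/w4.png

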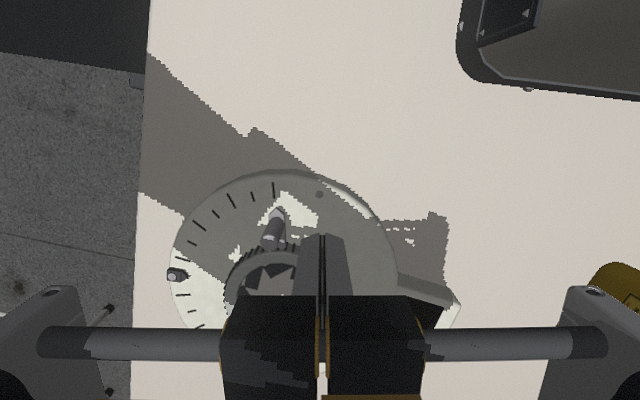

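```bash
python3 -m inch '[{"linear":[0,0,-0.15],"twist":0,"gripper":0},{"linear":[0,0,-0.3],"twist":0,"gripper":0},{"linear":[0,0,-0.32],"twist":0,"gripper":0}]'
cat > path.py <<'E'
from h import *
import sys
C=np.array([.4548,-.2558])
def P(th,d): return C+.064*np.array([np.cos(th),np.sin(th)])-d*np.array([-np.sin(th),np.cos(th)])
def out(ths,d):
    o=robot.get_obs();p=o['tool_pos'];y=o['ee_rot'][2]
    print(p,y,o['wrist_force'])
    for th in ths:
        q=(P(th,d)-p[:2])/.1; print(round(th,3),q.round(3),round((th-y+np.pi)%(2*np.pi)-np.pi,4)/(np.pi/3))
E
python3 -c "
from path import *
out(np.arange(1.5,2.3,.08),.0185)"
```

```text
time: 3.8
tool_pos: [0.4754, -0.1864, 0.0846]
ee_rot: [-3.14, -0.001, 1.784]
wrist_force: [-0.6, 0.2, 0.0]
width: 0.0006
[ 0.47544401 -0.18637742  0.08461629] 1.7844417252368303 [-0.59871825  0.21687573  0.03544195]
1.5 [ 0.023 -0.069] -0.27158199489201024
1.58 [-0.027 -0.053] -0.19518762220790045
1.66 [-0.079 -0.04 ] -0.1187932495237907
1.74 [-0.132 -0.032] -0.042398876839680924
1.82 [-0.185 -0.028] 0.03399549584442885
1.9 [-0.238 -0.029] 0.11038986852853862
1.98 [-0.291 -0.033] 0.1867842412126484
2.06 [-0.344 -0.042] 0.2631786138967582
2.14 [-0.396 -0.055] 0.33957298658086793
2.22 [-0.446 -0.073] 0.4159673592649777
```

```bash
python3 -m inch '[{"linear":[-0.05,-0.02,-0.02],"twist":0,"gripper":0},{"linear":[-0.1,-0.03,-0.02],"twist":0,"gripper":0},{"linear":[-0.13,-0.03,-0.02],"twist":0,"gripper":0},{"linear":[-0.16,-0.03,-0.02],"twist":0.02,"gripper":0},{"linear":[-0.19,-0.03,-0.02],"twist":0.04,"gripper":0},{"linear":[-0.22,-0.03,-0.02],"twist":0.08,"gripper":0},{"linear":[-0.25,-0.03,-0.02],"twist":0.12,"gripper":0},{"linear":[-0.29,-0.03,-0.02],"twist":0.18,"gripper":0},{"linear":[-0.32,-0.04,-0.02],"twist":0.22,"gripper":0},{"linear":[-0.345,-0.04,-0.02],"twist":0.26,"gripper":0}]'
python3 - <<'E'
from path import *
s=cap('wrist','w5.png')
out(np.arange(2.0,3.0,.08),.0185)
E
```

```text
time: 4.63
tool_pos: [0.442, -0.1913, 0.0844]
ee_rot: [3.14, 0.002, 2.057]
wrist_force: [1.4, 0.4, -0.2]
width: 0.0005
[ 0.44164265 -0.19126968  0.08435324] 2.0582820151640697 [ 0.51088576  0.4634583  -0.18003008]
2.0 [0.033 0.014] -0.055672399093544996
2.08 [-0.019  0.004] 0.020721973590564775
2.16 [-0.07 -0.01] 0.09711634627467454
2.24 [-0.12  -0.029] 0.1735107189587843
2.32 [-0.169 -0.051] 0.24990509164289407
2.4 [-0.215 -0.077] 0.32629946432700385
2.48 [-0.26  -0.106] 0.40269383701111366
2.56 [-0.302 -0.139] 0.4790882096952234
2.64 [-0.341 -0.175] 0.5554825823793331
2.72 [-0.377 -0.215] 0.6318769550634429
2.8 [-0.409 -0.257] 0.7082713277475527
2.88 [-0.439 -0.301] 0.7846657004316625
2.96 [-0.464 -0.348] 0.8610600731157722
```

View pics/w5.png

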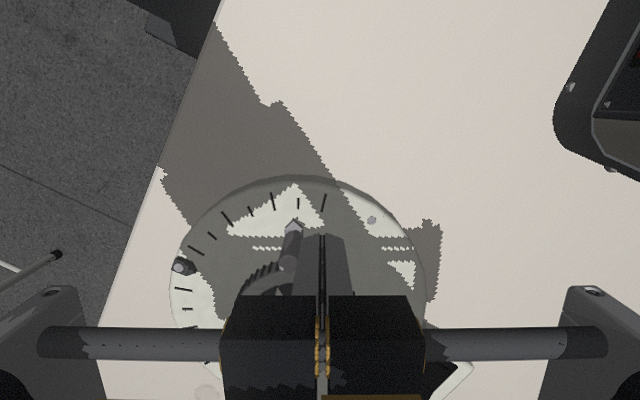

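The pointer has moved to (294,222), with the pin against the finger. I'll keep pushing.

```bash
python3 -m inch '[{"linear":[-0.045,0,0],"twist":0.06,"gripper":0},{"linear":[-0.09,-0.015,0],"twist":0.13,"gripper":0},{"linear":[-0.13,-0.03,0],"twist":0.19,"gripper":0},{"linear":[-0.17,-0.05,0],"twist":0.25,"gripper":0},{"linear":[-0.205,-0.07,0],"twist":0.31,"gripper":0},{"linear":[-0.24,-0.093,0],"twist":0.37,"gripper":0},{"linear":[-0.275,-0.118,0],"twist":0.43,"gripper":0},{"linear":[-0.305,-0.143,0],"twist":0.49,"gripper":0},{"linear":[-0.335,-0.17,0],"twist":0.545,"gripper":0},{"linear":[-0.36,-0.197,0],"twist":0.6,"gripper":0}]'
python3 - <<'E'
from path import *
s=cap('wrist','w6.png')
out(np.arange(2.6,3.4,.06),.0185)
crop(s,'w6c.png',160,150,360,300,4)
E
```

```text
time: 5.52
tool_pos: [0.4059, -0.2107, 0.0842]
ee_rot: [3.141, 0.001, 2.685]
wrist_force: [0.4, 1.8, 1.7]
width: 0.0008
[ 0.40552242 -0.21115956  0.08414497] 2.6866244738886977 [-0.07179071  0.14838192  0.38736591]
2.6 [0.04  0.042] -0.08269690843054882
2.66 [0.011 0.014] -0.025401128917466497
2.72 [-0.015 -0.016] 0.03189465059561583
2.78 [-0.04  -0.047] 0.08919043010869815
2.84 [-0.063 -0.08 ] 0.1464862096217805
2.9 [-0.084 -0.114] 0.2037819891348628
2.96 [-0.103 -0.149] 0.26107776864794513
3.02 [-0.12  -0.185] 0.3183735481610274
3.08 [-0.135 -0.222] 0.3756693276741098
3.14 [-0.147 -0.26 ] 0.43296510718719217
3.2 [-0.157 -0.299] 0.4902608867002744
3.26 [-0.165 -0.338] 0.5475566662133567
3.32 [-0.17  -0.378] 0.604852445726439
3.38 [-0.173 -0.418] 0.6621482252395214
```

View pics/w6c.png

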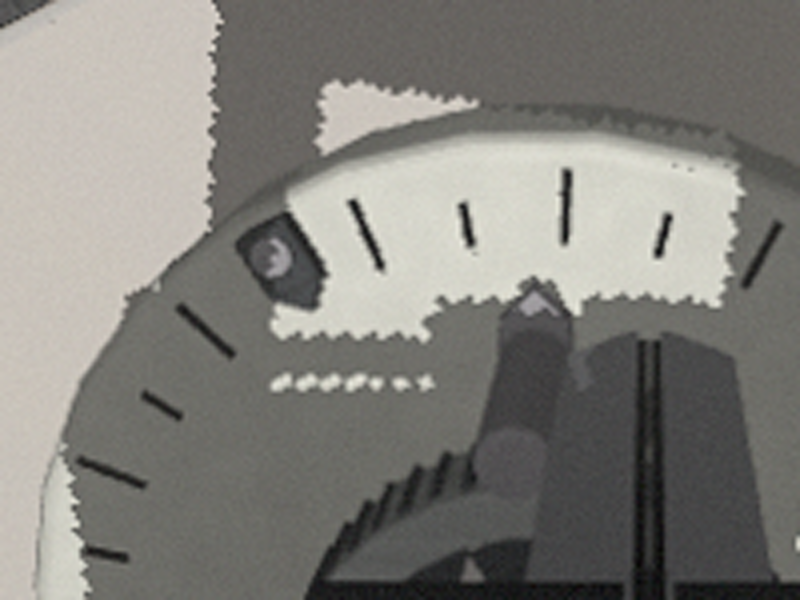

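```bash
cat > ang.py <<'E'
from path import *
def a(s,p,z):
    q=atz(s,*p,z)[:2]-C; return np.arctan2(q[1],q[0])%6.2832,np.hypot(*q)
E
python3 - <<'E'
from ang import *
s=load('w6.png'); f=lambda u,v:(160+u/4,150+v/4)
print('ptr',a(s,f(537,284),.048),'idx',a(s,f(314,310),.042),'pin',a(s,f(510,470),.086))
print('fronttick',a(s,f(365,235),.036),'t',a(s,f(567,207),.036))
E
```

```text
ptr (np.float64(2.676785950529397), np.float64(0.07414036542423967)) idx (np.float64(3.19272163136954), np.float64(0.07691417186036557)) pin (np.float64(2.6892419149933775), np.float64(0.06148442721256135))
fronttick (np.float64(3.0433678152391312), np.float64(0.08376339206584736)) t (np.float64(2.6264975998547673), np.float64(0.08355089026321845))
```

```bash
python3 -m inch '[{"linear":[-0.02,-0.03,0],"twist":0.06,"gripper":0},{"linear":[-0.045,-0.06,0],"twist":0.11,"gripper":0},{"linear":[-0.065,-0.09,0],"twist":0.16,"gripper":0},{"linear":[-0.085,-0.12,0],"twist":0.21,"gripper":0},{"linear":[-0.105,-0.15,0],"twist":0.26,"gripper":0},{"linear":[-0.12,-0.185,0],"twist":0.32,"gripper":0},{"linear":[-0.128,-0.205,0],"twist":0.35,"gripper":0},{"linear":[-0.135,-0.22,0],"twist":0.375,"gripper":0},{"linear":[-0.135,-0.22,0],"twist":0.375,"gripper":0}]'
python3 - <<'E'
from path import *
s=cap('wrist','w7.png')
out(np.arange(3.0,3.4,.04),.0185)
crop(s,'w7c.png',200,150,360,270,5)
E
```

```text
time: 6.32
tool_pos: [0.3922, -0.2328, 0.0838]
ee_rot: [3.142, 0.001, 3.074]
wrist_force: [-0.3, 0.3, -0.3]
width: 0.0004
[ 0.39216364 -0.23275898  0.08372347] 3.0734625694291573 [0.42158563 0.93095041 0.50215267]
3.0 [0.019 0.043] -0.07018732990352584
3.04 [0.008 0.019] -0.031990143561470966
3.08 [-0.001 -0.006] 0.006207042780583918
3.12 [-0.009 -0.032] 0.044404229122638805
3.16 [-0.017 -0.057] 0.08260141546469368
3.2 [-0.023 -0.083] 0.12079860180674858
3.24 [-0.029 -0.109] 0.15899578814880347
3.28 [-0.033 -0.135] 0.19719297449085832
3.32 [-0.036 -0.162] 0.23539016083291323
3.36 [-0.039 -0.188] 0.2735873471749681
```

View pics/w7c.png

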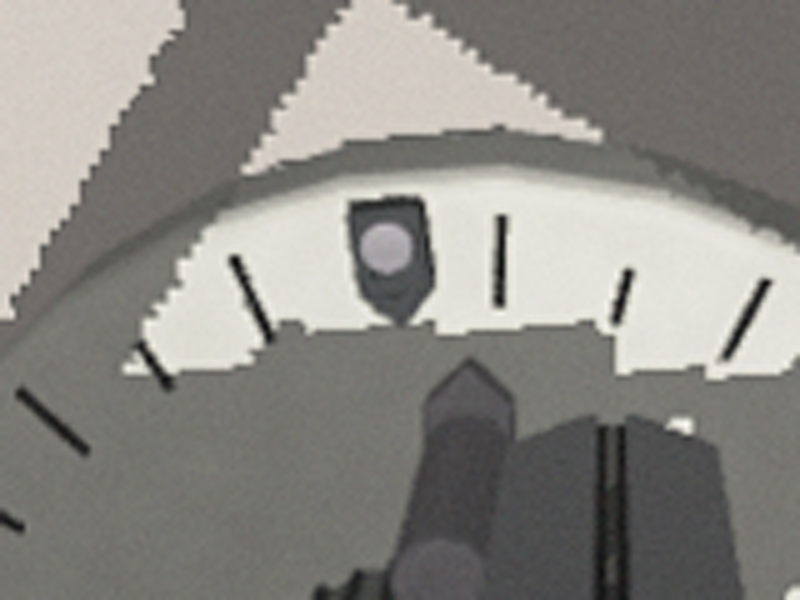

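```bash
python3 - <<'E'
from ang import *
import path
s=load('w7.png'); f=lambda u,v:(200+u/5,150+v/5)
for dx in (0,.002):
    import ang; ang.C=np.array([.4548+dx,-.2558])
    print('ptr',a(s,f(470,358),.048),'idx',a(s,f(402,325),.042),'idxbody',a(s,f(386,247),.045),'pin',a(s,f(438,585),.086),'tick',a(s,f(500,260),.036))
print(atz(s,*f(470,358),.048),atz(s,*f(402,325),.042))
E
```

```text
ptr (np.float64(3.0749576995655326), np.float64(0.07435577352842761)) idx (np.float64(3.1968763233353603), np.float64(0.07731226869483758)) idxbody (np.float64(3.1947864495459513), np.float64(0.0889988887570223)) pin (np.float64(3.0850067919836324), np.float64(0.062451451783992355)) tick (np.float64(3.0359821358399803), np.float64(0.08390632932561544))
ptr (np.float64(3.076701888719836), np.float64(0.07635145109205001)) idx (np.float64(3.1954832744284274), np.float64(0.07930929176573567)) idxbody (np.float64(3.193618178822121), np.float64(0.09099612350474005)) pin (np.float64(3.0867618624523434), np.float64(0.06444834993775599)) tick (np.float64(3.0384366178129243), np.float64(0.0858954448448078))
[ 0.38060924 -0.25084897  0.048     ] [ 0.37760578 -0.26007079  0.042     ]
```

```bash
python3 -m inch '[{"linear":[-0.005,-0.015,0],"twist":0.022,"gripper":0},{"linear":[-0.01,-0.03,0],"twist":0.044,"gripper":0},{"linear":[-0.014,-0.045,0],"twist":0.066,"gripper":0},{"linear":[-0.018,-0.058,0],"twist":0.088,"gripper":0},{"linear":[-0.02,-0.068,0],"twist":0.1,"gripper":0},{"linear":[-0.021,-0.075,0],"twist":0.11,"gripper":0},{"linear":[-0.021,-0.075,0],"twist":0.11,"gripper":0},{"linear":[-0.021,-0.075,0],"twist":0.11,"gripper":0}]'
python3 - <<'E'
from path import *
s=cap('wrist','w8.png')
crop(s,'w8c.png',200,150,360,270,5)
E
```

```text
time: 7.03
tool_pos: [0.39, -0.2402, 0.0835]
ee_rot: [3.141, -0.0, -3.094]
wrist_force: [-0.8, -0.1, 0.3]
width: 0.0003
```

View pics/w8c.png

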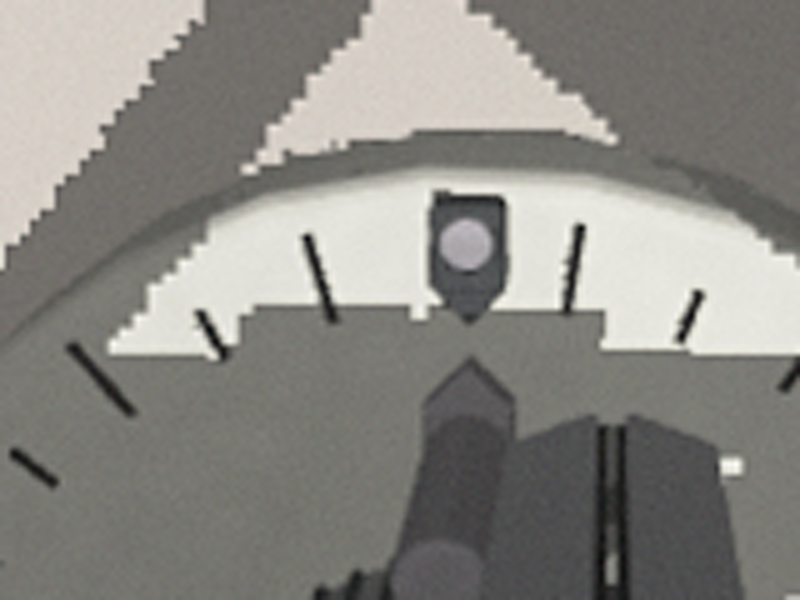

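```bash
python3 - <<'E'
from ang import *
import ang; ang.C=np.array([.4568,-.2558])
s=load('w8.png'); f=lambda u,v:(200+u/5,150+v/5)
print('ptr',a(s,f(470,358),.048),'idx',a(s,f(469,323),.042),'screw',a(s,f(466,244),.045))
print(s['obs']['tool_pos'],s['obs']['wrist_force'])
P,Q=atz(s,*f(470,358),.048),atz(s,*f(469,323),.042);print(P,Q,np.hypot(*(P-Q)[:2]))
E
```

```text
ptr (np.float64(3.1892919468323178), np.float64(0.07659636700713936)) idx (np.float64(3.19639338544467), np.float64(0.07925110355904354)) screw (np.float64(3.1937421385833336), np.float64(0.09096721247014812))
[ 0.38999856 -0.24018289  0.08350485] [-0.76352236 -0.08628269  0.3266596 ]
[ 0.3802907  -0.25945108  0.048     ] [ 0.3776678  -0.26013968  0.042     ] 0.002711780792339291
```

The pointer is set, about 0.007 rad off the index. I'll back off and rise.

```bash
python3 -m inch '[{"linear":[0,0.05,0],"twist":0,"gripper":0},{"linear":[0,0.12,0],"twist":0,"gripper":0},{"linear":[0,0.15,0.2],"twist":0,"gripper":0},{"linear":[0,0.15,0.6],"twist":0,"gripper":0},{"linear":[0,0.15,0.9],"twist":0,"gripper":0},{"linear":[0,0.15,0.9],"twist":0,"gripper":0}]'
python3 -m inch '[{"linear":[0.3,-0.1,0],"twist":-0.11,"gripper":0},{"linear":[0.6,-0.2,0],"twist":-0.22,"gripper":0},{"linear":[0.8,-0.3,0],"twist":-0.33,"gripper":0},{"linear":[0.9,-0.4,0],"twist":-0.44,"gripper":0},{"linear":[0.9,-0.5,0],"twist":-0.55,"gripper":0},{"linear":[0.9,-0.5,0],"twist":-0.66,"gripper":0},{"linear":[0.9,-0.5,0],"twist":-0.77,"gripper":0},{"linear":[0.9,-0.5,0],"twist":-0.88,"gripper":0},{"linear":[0.9,-0.5,0],"twist":-0.99,"gripper":0},{"linear":[0.9,-0.5,0],"twist":-1,"gripper":0}]'
python3 - <<'E'
from h import *
s=cap('wrist','w9.png');print(s['obs']['tool_pos'],s['obs']['ee_rot'])
E
```

```text
time: 7.58
tool_pos: [0.393, -0.2268, 0.1807]
ee_rot: [-3.133, 0.01, -3.093]
wrist_force: [0.2, 0.2, 0.5]
width: 0.0007
time: 8.42
tool_pos: [0.4798, -0.2746, 0.1726]
ee_rot: [-3.141, -0.001, 2.141]
wrist_force: [-0.1, -0.2, -0.7]
width: 0.0007
[ 0.47984803 -0.27455734  0.17258085] [-3.14120252e+00 -1.21143698e-03  2.14085647e+00]
```

View pics/w9.png

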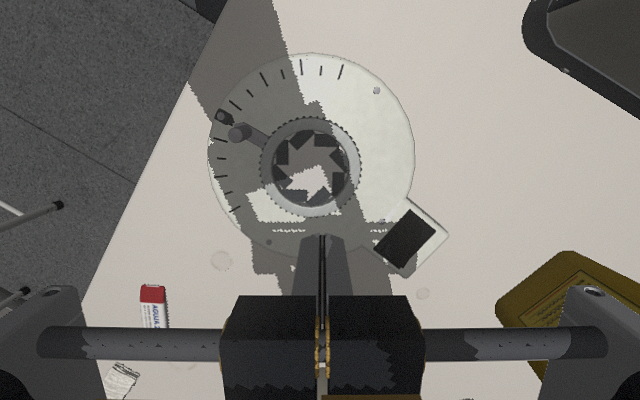

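The pin (239,133) lines up with the index (223,115), and the switch is at (407,240). I'll measure both up close.

```bash
python3 - <<'E'
from h import *
s=load('w9.png');crop(s,'w9b.png',360,195,460,280,7);crop(s,'w9a.png',195,90,285,165,8)
E
```

```text
(no output)
```

View pics/w9b.png

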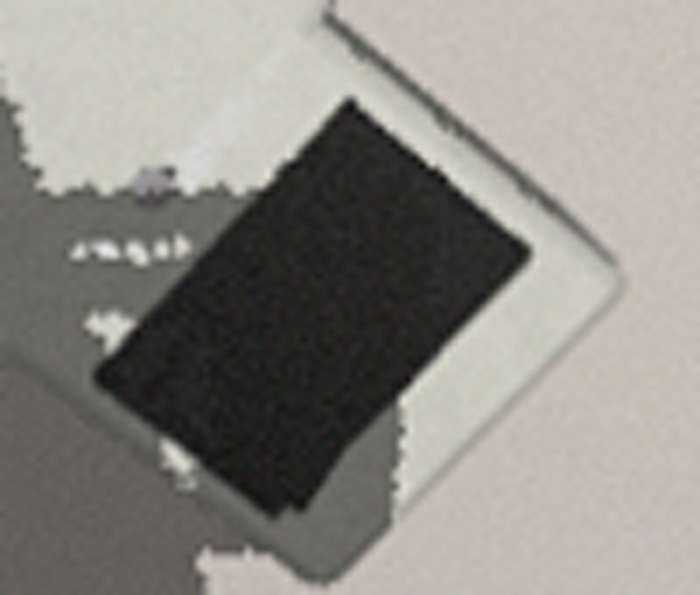

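View pics/w9a.png

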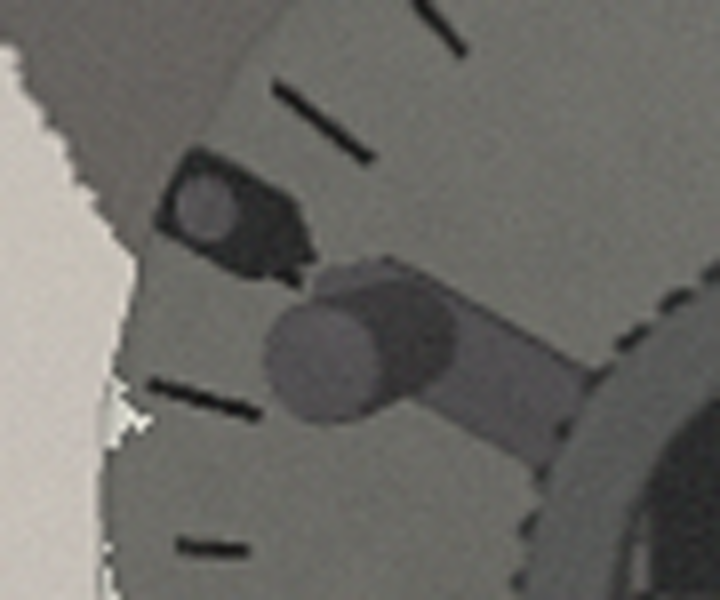

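```bash
python3 - <<'E'
from h import *
s=load('w9.png')
f=lambda u,v,z:atz(s,360+u/7,195+v/7,z)
c=np.array([f(350,98,.042),f(530,250,.042),f(280,515,.045),f(95,378,.045)]);print(c.round(4),c.mean(0))
b=np.array([f(618,275,.036),f(325,580,.036)]);print(b,b.mean(0),np.linalg.norm(b[0]-b[1]))
A=np.array([.4565,-.2557]);w=-.104;R=np.array([[np.cos(w),-np.sin(w)],[np.sin(w),np.cos(w)]])
print('lampframe', (c[:,:2]-A)@R,(b[:,:2]-A)@R)
t=A+R@[.118,-.016];o=s['obs'];print('press',t,(t-o['tool_pos'][:2])/.1,'twist',(w+np.pi/2-o['ee_rot'][2])/(np.pi/3))
E
```

```text
[[ 0.5569 -0.2404  0.042 ]
 [ 0.5915 -0.2445  0.042 ]
 [ 0.5851 -0.2952  0.045 ]
 [ 0.5506 -0.2919  0.045 ]] [ 0.57101697 -0.26800173  0.0435    ]
[[ 0.60773018 -0.24157113  0.036     ]
 [ 0.60196333 -0.30306313  0.036     ]] [ 0.60484675 -0.27231713  0.036     ] 0.06176182422588148
lampframe [[ 0.09827335  0.02568727]
 [ 0.13307272  0.02511817]
 [ 0.13203402 -0.02590651]
 [ 0.09732109 -0.02628675]] [[ 0.14894631  0.02975213]
 [ 0.14959427 -0.03200629]]
press [ 0.57220143 -0.28386344] [ 0.92353402 -0.09306096] twist -0.6436800232820987
```

```bash
python3 -m inch '[{"linear":[0.3,-0.05,0],"twist":-0.11,"gripper":0},{"linear":[0.6,-0.09,0],"twist":-0.22,"gripper":0},{"linear":[0.9,-0.09,0],"twist":-0.33,"gripper":0},{"linear":[0.905,-0.09,-0.2],"twist":-0.44,"gripper":0},{"linear":[0.905,-0.09,-0.4],"twist":-0.55,"gripper":0},{"linear":[0.905,-0.09,-0.6],"twist":-0.64,"gripper":0},{"linear":[0.905,-0.09,-0.8],"twist":-0.644,"gripper":0},{"linear":[0.905,-0.09,-0.8],"twist":-0.644,"gripper":0}]'
python3 - <<'E'
from h import *
s=cap('wrist','w10.png');print(s['obs']['tool_pos'],s['obs']['ee_rot'])
t=cap('scene','s10.png');crop(t,'s10c.png',250,150,400,260,5)
E
```

```text
time: 9.13
tool_pos: [0.5678, -0.2822, 0.0875]
ee_rot: [-3.132, -0.004, 1.471]
wrist_force: [-0.7, 0.2, -0.7]
width: 0.0003
[ 0.56781233 -0.28218263  0.08752218] [-3.13237384 -0.00438507  1.47131376]
```

View pics/w10.png

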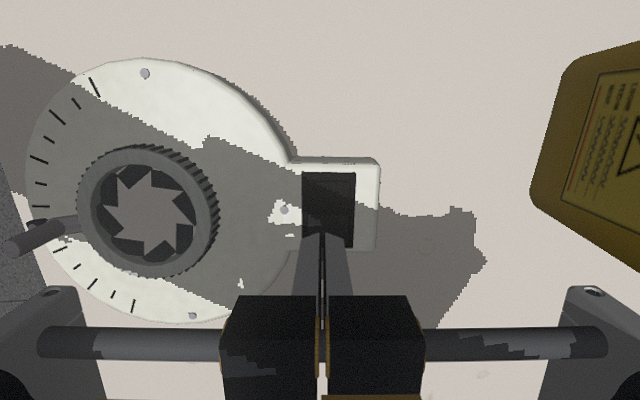

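View pics/s10c.png

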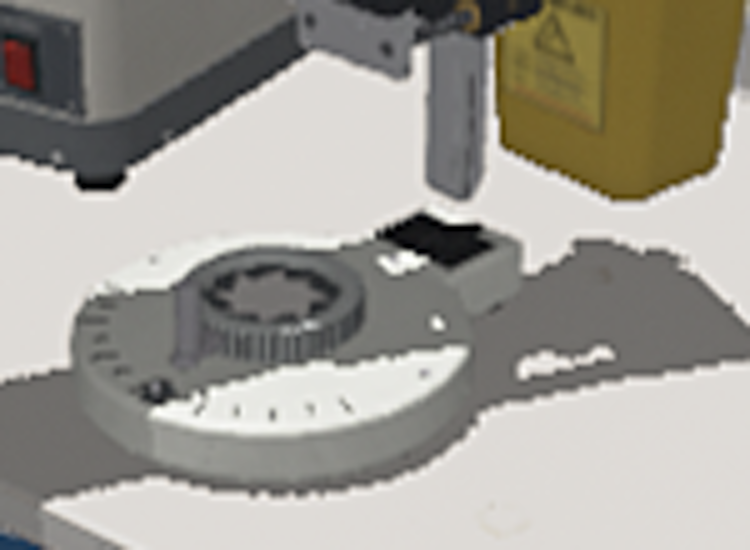

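```bash
python3 -m inch '[{"linear":[0,0,0],"twist":0,"gripper":0},{"linear":[0,0,-0.05],"twist":0,"gripper":0},{"linear":[0,0,-0.1],"twist":0,"gripper":0},{"linear":[0,0,-0.15],"twist":0,"gripper":0},{"linear":[0,0,-0.2],"twist":0,"gripper":0},{"linear":[0,0,-0.2],"twist":0,"gripper":0}]'
```

```text
time: 9.73
tool_pos: [0.5699, -0.2839, 0.072]
ee_rot: [-3.14, -0.001, 1.469]
wrist_force: [-0.1, -0.2, -0.5]
width: 0.0007
```

```bash
python3 -m inch '[{"linear":[0,0,-0.02],"twist":0,"gripper":0},{"linear":[0,0,-0.04],"twist":0,"gripper":0},{"linear":[0,0,-0.06],"twist":0,"gripper":0},{"linear":[0,0,-0.07],"twist":0,"gripper":0},{"linear":[0,0,-0.08],"twist":0,"gripper":0},{"linear":[0,0,-0.08],"twist":0,"gripper":0}]'
```

```text
time: 10.23
tool_pos: [0.5707, -0.2846, 0.0657]
ee_rot: [3.141, 0.001, 1.468]
wrist_force: [-1.0, -1.9, 1.5]
width: 0.0006
```

```bash
python3 -m inch '[{"linear":[0,0,-0.01],"twist":0,"gripper":0},{"linear":[0,0,-0.02],"twist":0,"gripper":0},{"linear":[0,0,-0.03],"twist":0,"gripper":0},{"linear":[0,0,-0.03],"twist":0,"gripper":0}]'
python3 -c "
from h import *
t=cap('scene','s11.png');crop(t,'s11c.png',250,150,400,260,5)"
```

```text
time: 10.57
tool_pos: [0.5708, -0.2846, 0.0642]
ee_rot: [3.14, 0.001, 1.469]
wrist_force: [-2.9, -1.0, 7.3]
width: 0.0006
```

View pics/s11c.png

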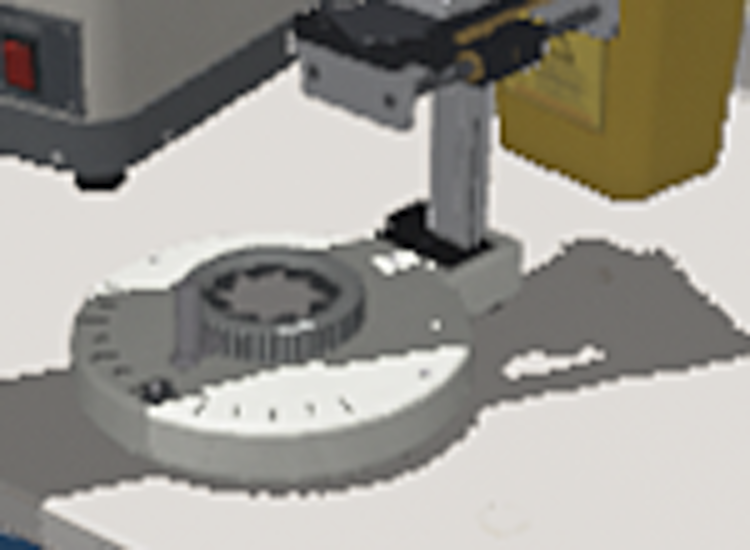

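The rocker looks flipped: its left half is now raised, and the force has gone up to 7 N. I'll press 1 mm more, then lift.

```bash
python3 -m inch '[{"linear":[0,0,-0.01],"twist":0,"gripper":0},{"linear":[0,0,-0.01],"twist":0,"gripper":0},{"linear":[0,0,-0.01],"twist":0,"gripper":0}]'
python3 -m inch '[{"linear":[0,0,0.15],"twist":0,"gripper":0},{"linear":[0,0,0.5],"twist":0,"gripper":0},{"linear":[0,0,0.9],"twist":0,"gripper":0},{"linear":[0,0,1],"twist":0,"gripper":0},{"linear":[0,0,1],"twist":0,"gripper":0}]'
python3 -m inch '[{"linear":[-0.1,-0.4,0.1],"twist":0.11,"gripper":0},{"linear":[-0.2,-0.7,0.2],"twist":0.22,"gripper":0},{"linear":[-0.2,-0.7,0.2],"twist":0.33,"gripper":0},{"linear":[-0.2,-0.7,0.2],"twist":0.33,"gripper":0},{"linear":[-0.2,-0.7,0.2],"twist":0.33,"gripper":0}]'
python3 -c "
from h import *
t=cap('scene','s12.png');crop(t,'s12c.png',250,160,370,250,6)
t=cap('wrist','w12.png');print(t['obs']['tool_pos'])
"
```

```text
time: 10.87
tool_pos: [0.5709, -0.2846, 0.0642]
ee_rot: [3.14, 0.001, 1.469]
wrist_force: [-4.2, 0.1, 10.2]
width: 0.0007
time: 11.28
tool_pos: [0.5729, -0.2849, 0.1666]
ee_rot: [3.133, 0.003, 1.469]
wrist_force: [0.4, -0.6, -0.1]
width: 0.0004
time: 11.7
tool_pos: [0.5499, -0.3534, 0.1786]
ee_rot: [-3.14, -0.004, 1.811]
wrist_force: [0.5, -0.2, -0.2]
width: 0.0008
[ 0.55013169 -0.35297642  0.17889359]
```

View pics/s12c.png

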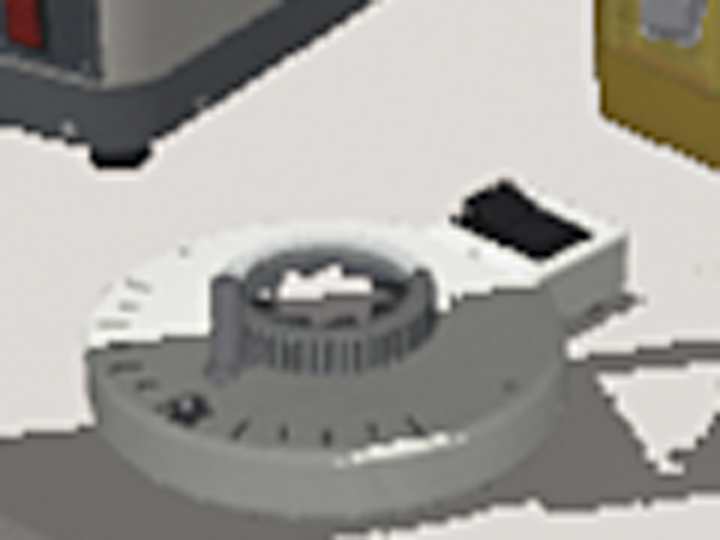

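View pics/w12.png

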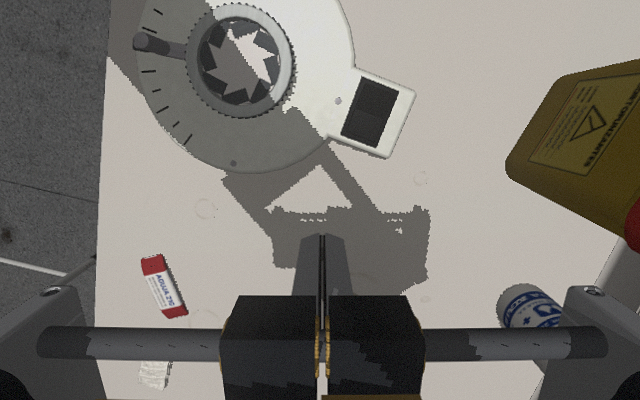

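Switch on: its left half is raised and its right half flat. One last look at the pointer and lamp pose from the earlier viewpoint.

```bash
python3 -m inch '[{"linear":[0,0.2,0.1],"twist":0.11,"gripper":0},{"linear":[-0.1,0.4,0.2],"twist":0.22,"gripper":0},{"linear":[-0.2,0.6,0.3],"twist":0.33,"gripper":0},{"linear":[-0.27,0.8,0.3],"twist":0.44,"gripper":0},{"linear":[-0.27,1,0.3],"twist":0.55,"gripper":0},{"linear":[-0.27,1,0.3],"twist":0.66,"gripper":0},{"linear":[-0.27,1,0.3],"twist":0.77,"gripper":0},{"linear":[-0.27,1,0.3],"twist":0.88,"gripper":0},{"linear":[-0.27,1,0.3],"twist":0.99,"gripper":0},{"linear":[-0.27,1,0.3],"twist":0.99,"gripper":0}]'
python3 -m inch '[{"linear":[0,0.07,0],"twist":0.11,"gripper":0},{"linear":[0,0.07,0],"twist":0.22,"gripper":0},{"linear":[0,0.07,0],"twist":0.22,"gripper":0},{"linear":[0,0.07,0],"twist":0.22,"gripper":0},{"linear":[0,0.07,0],"twist":0.22,"gripper":0}]'
python3 -c "
from h import *
s=cap('wrist','w13.png');print(s['obs']['tool_pos'],s['obs']['ee_rot']);crop(s,'w13a.png',205,5,415,155,3.8)
"
```

```text
time: 12.63
tool_pos: [0.5236, -0.2527, 0.2107]
ee_rot: [3.141, -0.001, 2.853]
wrist_force: [0.5, 0.5, -0.1]
width: 0.0003
time: 13.05
tool_pos: [0.5236, -0.2469, 0.2112]
ee_rot: [3.141, -0.0, 3.078]
wrist_force: [-0.1, 0.2, -1.1]
width: 0.0007
[ 0.52355052 -0.24685814  0.21117672] [ 3.14120672e+00 -4.38673930e-04  3.07762914e+00]
```

View pics/w13.png

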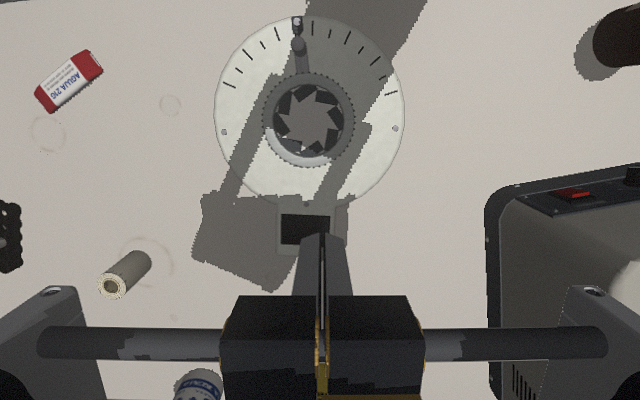

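View pics/w13a.png

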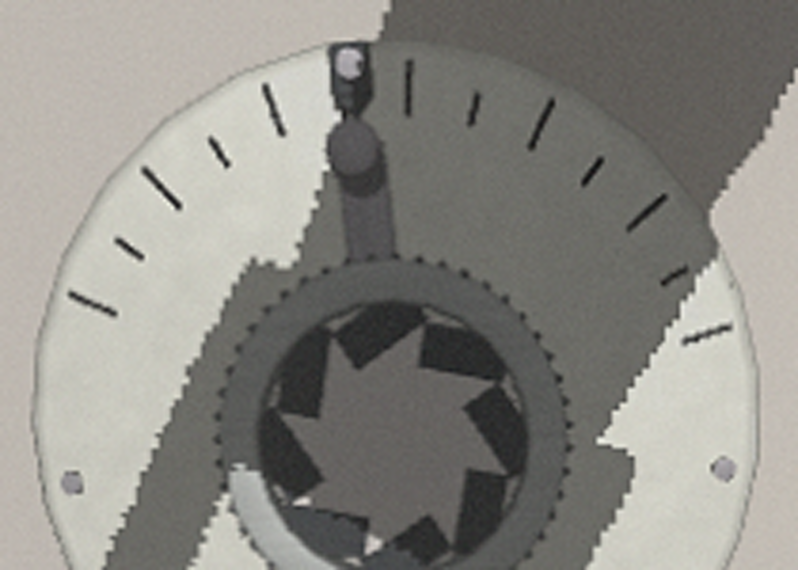

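Compare the lamp's position with the start and check the lever angle, then hand in.

```bash
python3 - <<'E'
from h import *
s=load('w13.png');f=lambda u,v,z:atz(s,205+u/3.8,5+v/3.8,z)
C=np.array([.4568,-.2558])
for n,p in (('screwL',f(72,482,.037)),('screwR',f(723,467,.037)),('idx screw',f(350,62,.046)),('pin',f(352,147,.086)),('ring',f(394,437,.056))):
    q=p[:2]-C;print(n,p.round(4),np.arctan2(q[1],q[0])%6.2832)
print(robot.close_job())
E
```

```text
screwL [ 0.4612 -0.3437  0.037 ] 4.762877541274378
screwR [ 0.4685 -0.1695  0.037 ] 1.4356318285062448
idx screw [ 0.3666 -0.2602  0.046 ] 3.1899969580854877
pin [ 0.3923 -0.2589  0.086 ] 3.189926096453952
ring [ 0.4544 -0.2558  0.056 ] 3.1268477283268807
the job is handed in; nothing more can be done
None
```

The iris is set to the index block and the lamp is switched on. I handed the job in at about 13 s of the 45 s allowed; no verdict is reported.

- **Iris:** I pushed the lever pin about 1.4 rad round the arc with the closed fingertips, without gripping it. The last wrist view puts the pin and the index screw at the same angle (3.190 rad for both).
- **Switch:** I then pressed the right half of the rocker until it stopped, at about 10 N. A scene picture afterwards shows the right half flat and the left half raised, so it is on.
- **Lamp:** The lamp's two rim screws measure within 0.5 mm of where they were at the start.
- **Bystanders:** I never went near the bottle, tape roll or needle pack, and they looked undisturbed in the last picture. I did not measure their positions again.
- **Disagreement:** Different features placed the lamp's axis up to 2–3 mm apart, close to the cameras' 2 mm calibration. With the pointer set, its tip-to-index distance came out at 2.7 mm instead of the ideal 4 mm. That gap is mostly radial; along the arc the error was about 0.5 mm.

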